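# Tip the pine box's lid shut and press its spring latch home

## Robot

A 7-joint arm with a two-finger parallel gripper is mounted at the origin on the work surface. World frame = base frame: x ahead of the robot, y to its left, z up, the work surface at z = 0. Lengths are in m, angles in rad, forces in N, time in s.
With the tool pointing down it reaches from about 0.4 to 0.85 m from the base axis. Payload 6.9 kg.
Tool frame: the origin (TCP) lies between the finger pads; the fingertips stand 17 mm ahead of it and the grasp point (between the pads) lies 2 mm behind it (r.tip_reach is the z of the fingertips in the tool frame, in m); z points along the fingers, y is the line along which they close (so a half turn about z gives the same grasp; the last joint's range is limited). The gripper opens to 85 mm and grips with 20 to 120 N. Pads are 22 mm wide; open, the fingers measure 114 mm over their backs; the gripper's body (76 mm by 85 mm) begins 54 mm behind the grasp point. The pads swing forward as they close: fully open they stand 13 mm farther back than shut.
Start: joints at [-1.04, 0.507, -0.238, 1.5, 0.126, 1.149, -0.155], TCP at [0.258, 0.569, 0.208] pointing down, gripper open.
Joint ranges: [-3.08, 3.08], [-0.24, 2.05], [-1.43, 1.35], [0, 2.5], [-1.52, 4.66], [0.17, 1.96], [-2.89, 2.89]. Speed limits (rad/s): [2.39, 2.39, 3.14, 3.14, 3.14, 3.14, 3.14].

## Interface

Orientations are given as a unit quaternion [x, y, z, w].
In Python, from rig import r gives the robot as it stands.
- The arm moves only by the tool play_rows, never from a script. Its argument "steps" is a list of rows, each an object with "delta_pos": the shift along the world's x, y, z in cm, a list of three; "turn": the turn about the world's z in degrees. A call has 1 to 20 rows; each row shifts and turns the commanded pose from where the row before left it; what a row does not reach is not made up. A row lasts 1/10 s, in which the tool goes at most 50 mm and 8.59 degrees, less where a joint would pass 70% of its speed; a pose out of reach is approached as far as the arm can. A call is refused whole if a number of a shift passes 5 or a number of a turn 8.59, either way. A call with a gripper value outside its range is refused whole. "hand" is the closure in counts, from 0 (fully open) to 255 (shut), set as the call begins (left out, the last holds). The fingers move at their own pace and stop on an object; "force" is the grip in N (left out, the last holds). Time passes only in rows, so rows that do not move let the fingers close. It gives the time, the measured TCP pose, the force, the opening and the grip force at its end, in the units of the state.
- r.get_state(): the state, without advancing time (a new reading comes with each control period).
- r.grab_frame(name): name is "scene" or "top"; returns (picture, depth): 384x512x3 uint8, blue, green, red; 384x512 float32, m along the optical axis (not along the pixel's ray), 0 where there is no reading.
- r.calibration(name): a dict with "mtx" (3x3 intrinsics, pixels), "cam_to_world" (4x4, takes a point from camera to world coordinates). Camera axes: x right, y down, z forward; pixel columns grow to the right and rows downward; lengths in m; the calibration is good to about 2 mm. A picture is of the moment at which its call begins. calibration takes no time and is no camera call.
- r.sign_off(): hands the job in; it is judged then, once.
The state is a dict: "time_s": time; "q": joint angles; "qd": joint speeds; "joint_efforts": joint torques, N m; "eef_pos": TCP position; "eef_rot": TCP orientation; "ft_force": force on the tool from outside, world axes, zero at the start; "ft_torque": the same for the moment, N m; "opening": opening from 0.0 (shut) to 1.0 (fully open); "finger_force": force on a finger pad.
Only numpy, scipy, OpenCV 4.12 (cv2) and the standard library are available. Lean on these libraries where they do the work, as an engineer would, in place of code of your own. Each camera call takes 0.05 s, during which the arm holds its last target. There are 200 camera calls.

## Task

Shut the pine box by pushing alone, gripping and lifting nothing: push its open lid over from behind so that it comes down, then press down on the lid until the spring latch at the front snaps over it and holds it shut. The box stays standing where it is, and the bottle, the stapler and the tray are left alone.

Things in the scene. Friction and masses are not known exactly. Their poses are not given: they have to be found in the camera images.
- pine_box: loose open pine box, 130 deep (x) by 190 wide (y) by 85 high, walls 9 thick, 0.6 to 1 kg, standing on the desk. Origin: centre of its underside. Its x axis runs from the front (the side with the brass latch, local x = -65) to the back (the hinged side, local x = +65), z up
- box_hinge (a point): middle of the lid's hinge line on the back top edge of the box, 85 above the desk, at local (65, 0, 85) of the box. The hinge line runs along the box's y axis
- lid_edge (a point): middle of the lid's free edge, on the lid's outer face, 130 from the hinge line. The lid is a pine board 130 by 190 by 10 thick, about 0.16 kg. Shut, it is at local (-65, 0, 95) of the box, outer face up. Open, the lid stands upright or leans back a little, and its outer face looks away to the back; a brass keeper bar stands out 8 beyond the middle of the free edge
- lid (a joint): lid angle in rad: 0 shut, 1.57 upright, 2.05 its stop leaning back. Damped hinge with slight friction, no spring: within 0.25 of upright the lid stays where it is left; pushed forward to below about 1.1 it comes down by itself in 2 to 3 s and rests on the latch's slope at about 0.09, front edge 12 above shut. About 8 N downwards near the front edge then drives it shut, the last part with a snap
- latch (a joint): brass spring latch in the middle of the box's front wall, a 20 wide hook reaching 20 above the rim and up to 23 out from the front wall. Angle in rad: 0 at rest or snapped over the lid's keeper bar; it is pushed outward to about 0.11 while the keeper passes, and springs back to 0
- bottle: loose green glass bottle with a metal twist cap, 72 in diameter, 222 high. Origin: centre of its underside
- stapler: loose plastic stapler, 150 long (x) by 36 wide by 60 high. Origin: centre of its underside
- tray: loose ceramic tray 200 (x) by 110 (y) by 20 high. Origin: centre of its underside
Not all that is in view belongs to the job. Of the things that look like the pine_box, the largest one is meant.

How it is judged:
On the way, in this order (a step that is already met when the one before it is completed fails the run):
1. the lid has been pushed over, past upright (value of joint lid below 1.4 rad).
2. the fingers press on the lowered lid (value of joint lid below 0.15 rad and contact force between the fingers and lid above 2 N), for 0.05 s.
At the end, for the whole second after the job is handed in: the lid is shut (within 0.03 rad) with the latch sprung back over its keeper (within 0.03 rad), and the box stands flat and still, within 30 mm of where it stood (value of joint each of lid, latch below 0.03 rad and linear speed of pine_box below 0.02 m/s and angle between pine_box's own z axis and vertical below 0.05 rad and distance of pine_box from where it was at the start of the episode below 0.03 m); the robot touches nothing.
It fails at once if the box is shoved away, tipped or lifted (distance of pine_box from where it was at the start of the episode above 0.03 m or angle between pine_box's own z axis and vertical above 0.15 rad or height (world z) of pine_box above 0.01 m).
It fails at once if the lid is gripped between the fingers (contact force between the fingers and lid above 1 N and z of the grasp point in the frame of lid_edge between -0.01 and 0 m and x of the grasp point in the frame of lid_edge between -0.015 and 0.13 m and y of the grasp point in the frame of lid_edge between -0.11 and 0.11 m).
It fails at once if the bottle, stapler or tray is moved or tipped (distance of any of bottle, stapler, tray from where it was at the start of the episode above 0.015 m or angle between bottle's own z axis and vertical above 0.2 rad).
It also fails if it takes over 42 s, if anything falls off the work surface, if the arm or the gripper's body presses on something with over 40 N, if the wrist force passes 120 N, or if a joint passes its speed limit or range.

## Working session

There is one attempt and no reset: what is moved stays moved. The work goes in short steps, Python scripts to look and compute and a tool call to move; the robot and the scene stay as the last step left them, time stands still between calls to the robot, and variables do not carry over. Pictures are saved under pics/ and viewed, at most 10 in all, crops included, and the job is handed in when it is done.

Besides the shell and the picture viewer there is one more tool, called after "Call:" in YAML: its name, and indented under it one key for each argument. play_rows: Moves the arm, as the interface text tells. Its arguments: {"type":"object","properties":{"steps":{"type":"array","items":{"type":"object","properties":{"delta_pos":{"type":"array","items":{"type":"number"}},"turn":{"type":"number"}}}},"hand":{"type":"number"},"force":{"type":"number"}},"required":["steps"]}

```bash
mkdir -p pics; cat > h.py <<'E'
import numpy as np, cv2
from rig import r
def grab(n):
    p,d=r.grab_frame(n); np.savez(''+n,p=p,d=d); return p,d
def cloud(n,d):
    c=r.calibration(n);K=np.array(c['mtx']);T=np.array(c['cam_to_world'])
    v,u=np.indices(d.shape)
    P=np.stack([(u-K[0,2])/K[0,0]*d,(v-K[1,2])/K[1,1]*d,d],-1)
    W=P@T[:3,:3].T+T[:3,3]; W[d==0]=np.nan; return W
E
python3 - <<'E'
from h import *
ps=[]
for n in('scene','top'):
    p,d=grab(n); ps.append(p); print(n,(d>0).mean(),np.round(r.calibration(n)['cam_to_world'],2).tolist())
    cv2.imwrite(f'pics/{n}1.png',p)
s=r.get_state(); print(s['time_s'],s['eef_pos'],s['eef_rot'],s['opening'])
E
```

```text
scene 0.9962310791015625 [[0.87, 0.3, -0.4, 0.98], [0.5, -0.56, 0.66, -0.9], [-0.02, -0.77, -0.63, 0.88], [0.0, 0.0, 0.0, 1.0]]
top 0.99615478515625 [[-0.03, -0.98, 0.2, 0.25], [-1.0, 0.02, -0.02, -0.06], [0.01, -0.2, -0.98, 1.19], [0.0, 0.0, 0.0, 1.0]]
0.1 [0.25746772 0.56898883 0.20752751] [ 2.10788548e-01  9.77531369e-01 -7.66561833e-04 -1.50491181e-04] 1.0023187145563854
```

View pics/scene1.png

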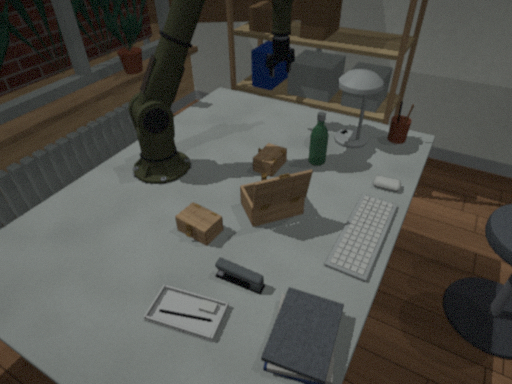

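View pics/top1.png

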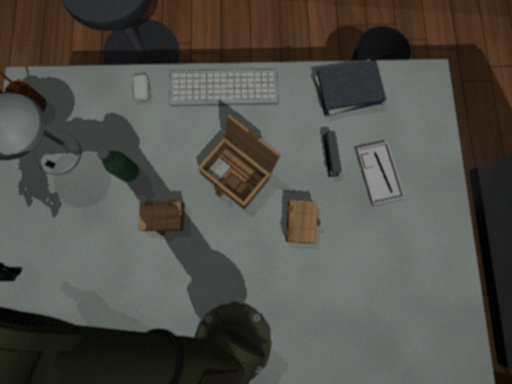

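The candidates for the box in the top view are the open box at (238,168), a small shut box at (160,215) and another at (302,221). The open one is the largest and has its lid up towards the upper right, with the latch near (218,193). The bottle is at (122,165), the stapler at (332,152) and the tray at (380,172). Next I'll measure it and check with a close crop.

```bash
python3 - <<'E'
from h import *
t=np.load('top.npz');W=cloud('top',t['d']);s=np.load('scene.npz');V=cloud('scene',s['d'])
cv2.imwrite('pics/c1.png',np.hstack([cv2.resize(t['p'][100:220,180:300],(380,380),interpolation=2),cv2.resize(s['p'][150:240,225:325],(400,380),interpolation=2)]))
for nm,Wm,p,box in(('top',W,t['p'],(190,105,290,215)),('scene',V,s['p'],(232,165,315,228))):
    x0,y0,x1,y1=box; A=Wm[y0:y1,x0:x1].reshape(-1,3); hsv=cv2.cvtColor(p,cv2.COLOR_BGR2HSV)[y0:y1,x0:x1].reshape(-1,3)
    m=(A[:,2]>.012)&(hsv[:,1]>70)&(hsv[:,0]<25); A=A[m]
    print(nm,len(A),'z',np.percentile(A[:,2],[50,90,99,100]).round(3))
    rim=A[(A[:,2]>.078)&(A[:,2]<.09)]; lid=A[A[:,2]>.105]
    for q,l in((rim,'rim'),(lid,'lid'),(A,'all')):
        if len(q)<5: continue
        rr=cv2.minAreaRect((q[:,:2]*1000).astype(np.float32)); print(l,len(q),np.round(rr[0]),np.round(rr[1]),round(rr[2],1),cv2.boxPoints(rr).round().tolist())
    c=lid.mean(0);n=np.linalg.svd(lid-c)[2][2];print('lidplane',c.round(3),n.round(3),'tilt nz')
    top=lid[lid[:,2]>lid[:,2].max()-.012];print('topedge',top.min(0).round(3),top.max(0).round(3),top.mean(0).round(3))
for nm,(u,v) in dict(bottle=(122,165),stap=(332,152),tray=(380,172),latch=(218,193)).items(): print(nm,W[v,u].round(3))
E
```

```text
top 3069 z [0.085 0.201 0.214 0.222]
rim 620 [518. -10.] [191. 146.] 49.4 [[400.0, -35.0], [511.0, -130.0], [635.0, 15.0], [524.0, 110.0]]
lid 1194 [532. -22.] [189. 179.] 48.9 [[403.0, -34.0], [538.0, -152.0], [662.0, -9.0], [527.0, 109.0]]
all 3069 [488. -66.] [314. 188.] 49.0 [[314.0, -123.0], [456.0, -246.0], [662.0, -9.0], [520.0, 114.0]]
lidplane [ 0.585 -0.069  0.169] [ 0.735 -0.631 -0.247] tilt nz
topedge [ 0.532 -0.148  0.21 ] [ 0.658 -0.005  0.222] [ 0.596 -0.075  0.213]
scene 2731 z [0.099 0.198 0.213 0.223]
rim 163 [522. -15.] [184. 157.] 50.0 [[402.0, -35.0], [523.0, -136.0], [641.0, 5.0], [521.0, 106.0]]
lid 1298 [533. -23.] [188. 182.] 49.3 [[403.0, -34.0], [541.0, -153.0], [664.0, -11.0], [526.0, 108.0]]
all 2731 [478.  35.] [200. 356.] 43.9 [[283.0, 94.0], [530.0, -162.0], [674.0, -23.0], [427.0, 233.0]]
lidplane [ 0.59  -0.076  0.165] [ 0.739 -0.635 -0.227] tilt nz
topedge [ 0.543 -0.143  0.211] [ 0.661 -0.008  0.223] [ 0.602 -0.074  0.213]
bottle [0.535 0.316 0.141]
stap [ 0.586 -0.336  0.056]
tray [ 0.526 -0.507  0.006]
latch [0.461 0.039 0.043]
```

View pics/c1.png

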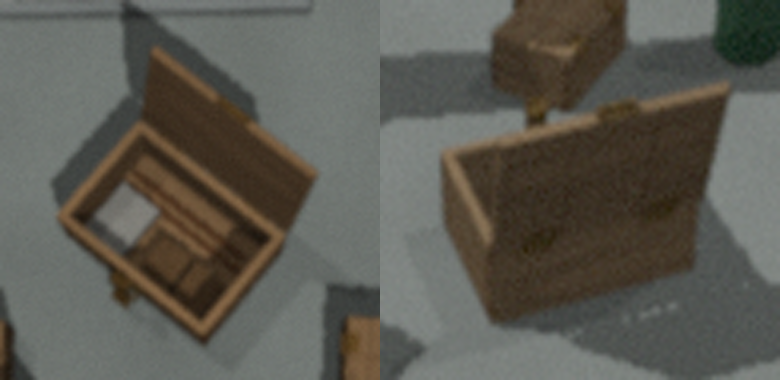

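The crop confirms it: the open box has its brass latch towards the robot's left and its lid leaning back about 0.24 rad. The hinge is near (0.575, -0.060), the lid's top edge near (0.60, -0.075, 0.213), and the back direction is about (0.76, -0.65). I'll shut the fingers, rise, cross over and stop behind the lid.

Call:
play_rows:
  hand: 255
  steps:
    - {"delta_pos": [0, 0, 3]}
    - {"delta_pos": [0, 0, 3]}
    - {"delta_pos": [0, 0, 3]}
    - {"delta_pos": [1, -1.5, 1]}
    - {"delta_pos": [2, -3.5, 0], "turn": -1}
    - {"delta_pos": [2, -3.5, 0], "turn": -1}
    - {"delta_pos": [2, -3.5, 0], "turn": -1}
    - {"delta_pos": [2, -3.5, 0], "turn": -1}
    - {"delta_pos": [2, -3.5, 0], "turn": -1}
    - {"delta_pos": [2, -3.5, 0], "turn": -1}
    - {"delta_pos": [2, -3.5, 0], "turn": -1}
    - {"delta_pos": [2, -3.5, 0], "turn": -1}
    - {"delta_pos": [2, -3.5, 0], "turn": -1}
    - {"delta_pos": [2, -3.5, 0], "turn": -1}
    - {"delta_pos": [2, -3.5, 0], "turn": -1}
    - {"delta_pos": [2, -3.5, 0], "turn": -1}
    - {"delta_pos": [2, -3.5, 0], "turn": -1}
    - {"delta_pos": [2, -3.5, 0], "turn": -1}
    - {"delta_pos": [2, -3.5, 0], "turn": -1}
    - {"delta_pos": [2, -3.5, 0], "turn": -1}

```text
schema error: expected keys delta_pos, turn
```

Call:
play_rows:
  hand: 255
  steps:
    - {"delta_pos": [0, 0, 3], "turn": 0}
    - {"delta_pos": [0, 0, 3], "turn": 0}
    - {"delta_pos": [0, 0, 3], "turn": 0}
    - {"delta_pos": [1, -1.5, 1], "turn": 0}
    - {"delta_pos": [2, -3.5, 0], "turn": -1}
    - {"delta_pos": [2, -3.5, 0], "turn": -1}
    - {"delta_pos": [2, -3.5, 0], "turn": -1}
    - {"delta_pos": [2, -3.5, 0], "turn": -1}
    - {"delta_pos": [2, -3.5, 0], "turn": -1}
    - {"delta_pos": [2, -3.5, 0], "turn": -1}
    - {"delta_pos": [2, -3.5, 0], "turn": -1}
    - {"delta_pos": [2, -3.5, 0], "turn": -1}
    - {"delta_pos": [2, -3.5, 0], "turn": -1}
    - {"delta_pos": [2, -3.5, 0], "turn": -1}
    - {"delta_pos": [2, -3.5, 0], "turn": -1}
    - {"delta_pos": [2, -3.5, 0], "turn": -1}
    - {"delta_pos": [2, -3.5, 0], "turn": -1}
    - {"delta_pos": [2, -3.5, 0], "turn": -1}
    - {"delta_pos": [2, -3.5, 0], "turn": -1}
    - {"delta_pos": [2, -3.5, 0], "turn": -1}

```text
time_s: 2.1
eef_pos: [0.5874, -0.0081, 0.3074]
eef_rot: [0.346, 0.938, -0.0, -0.001]
ft_force: [1.3, 0.4, -0.7]
opening: -0.0
finger_force: 0.0
```

Call:
play_rows:
  steps:
    - {"delta_pos": [2, -3, 0], "turn": 0}
    - {"delta_pos": [2, -3, 0], "turn": 0}
    - {"delta_pos": [2, -3, 0], "turn": 0}
    - {"delta_pos": [1.5, -2.5, 0], "turn": 0}
    - {"delta_pos": [0, 0, 0], "turn": 0}
    - {"delta_pos": [0, 0, -3], "turn": 0}
    - {"delta_pos": [0, 0, -3], "turn": 0}
    - {"delta_pos": [0, 0, -3], "turn": 0}
    - {"delta_pos": [0, 0, -1], "turn": 0}
    - {"delta_pos": [0, 0, 0], "turn": 0}
    - {"delta_pos": [0, 0, 0], "turn": 0}

```text
time_s: 3.2
eef_pos: [0.663, -0.1207, 0.2095]
eef_rot: [0.345, 0.939, 0.0, 0.001]
ft_force: [-0.4, 0.2, 1.0]
opening: 0.002
finger_force: 0.0
```

```bash
python3 - <<'E'
from h import *
p,d=grab('scene'); cv2.imwrite('pics/s2.png',cv2.resize(p[90:250,190:390],(750,600),interpolation=2))
s=r.get_state(); print(s['time_s'],s['eef_pos'],s['ft_force'])
E
```

```text
3.25 [ 0.663348   -0.12078781  0.21000421] [-0.2658067   0.43186321 -0.10243334]
```

View pics/s2.png

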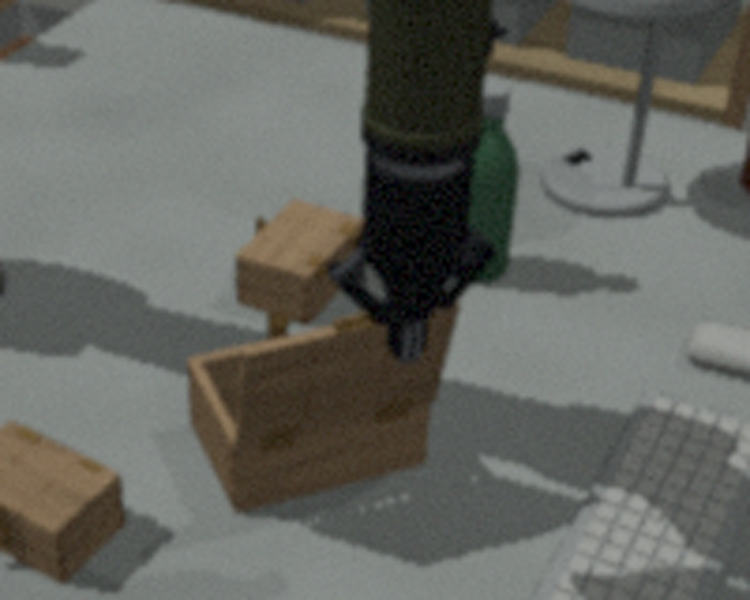

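The fingers (405,345 in the crop) are behind the lid, which hasn't been touched. I'll lower 1 cm and push forward slowly.

Call:
play_rows:
  steps:
    - {"delta_pos": [-1.1, 1, -0.5], "turn": 0}
    - {"delta_pos": [-1.1, 1, -0.5], "turn": 0}
    - {"delta_pos": [-1.1, 1, 0], "turn": 0}
    - {"delta_pos": [-0.6, 0.5, 0], "turn": 0}
    - {"delta_pos": [-0.6, 0.5, 0], "turn": 0}
    - {"delta_pos": [-0.6, 0.5, 0], "turn": 0}
    - {"delta_pos": [-0.6, 0.5, 0], "turn": 0}
    - {"delta_pos": [-0.6, 0.5, 0], "turn": 0}
    - {"delta_pos": [-0.6, 0.5, 0], "turn": 0}
    - {"delta_pos": [-0.6, 0.5, 0], "turn": 0}

```text
time_s: 4.25
eef_pos: [0.5871, -0.0552, 0.1982]
eef_rot: [0.345, 0.939, -0.0, -0.0]
ft_force: [0.6, -0.3, -0.5]
opening: 0.002
finger_force: 0.0
```

```bash
cat > lid.py <<'E'
from h import *
p,d=grab('scene');V=cloud('scene',d)
b=np.array([.757,-.654]);t=np.array([.654,.757]);H=np.array([.575,-.06])
hsv=cv2.cvtColor(p,cv2.COLOR_BGR2HSV)
X=(V[...,:2]-H)@b;Y=(V[...,:2]-H)@t;Z=V[...,2]
m=(hsv[...,1]>70)&(hsv[...,0]<25)&(abs(Y)<.09)&(X>-.16)&(X<.09)&(Z>.09)&(Z<.23)
for lo in np.arange(-.16,.08,.02):
    k=m&(X>=lo)&(X<lo+.02)
    if k.sum()>15: print(round(lo+.01,2),k.sum(),np.percentile(Z[k],[10,50,90]).round(3))
k=(hsv[...,1]>70)&(hsv[...,0]<25)&(abs(Y)<.11)&(X>-.16)&(X<.03)&(Z>.02)&(Z<.075)
q=V[k];print('side/back wall X',np.percentile(X[k],[2,50,98]).round(3),'Y',np.percentile(Y[k],[2,98]).round(3))
s=r.get_state(); print(s['time_s'],s['eef_pos'],s['ft_force'])
E
python3 lid.py
```

```text
0.01 603 [0.096 0.121 0.145]
0.03 766 [0.159 0.187 0.211]
side/back wall X [-0.127 -0.005 -0.001] Y [-0.093  0.091]
4.3 [ 0.58626795 -0.05408173  0.19828252] [-1.61765978  0.79365468  0.73558876]
```

```bash
python3 - <<'E'
from h import *
p=np.load('scene.npz')['p']; q,d=grab('top')
cv2.imwrite('pics/s3.png',np.hstack([cv2.resize(p[110:230,220:340],(400,400),interpolation=2),cv2.resize(q[80:220,170:310],(400,400),interpolation=2)]))
E
```

```text
(no output)
```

View pics/s3.png

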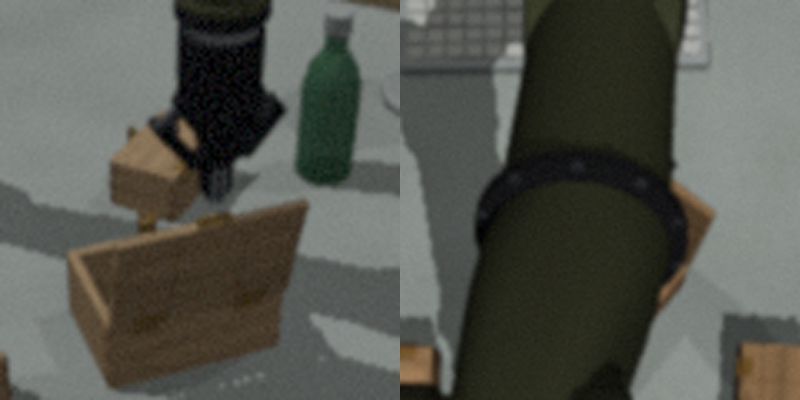

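The fingertips (crop 215,195) have passed over the lid's top edge without touching it, so they must be higher than I took them to be. I'll check the tip height directly.

```bash
python3 - <<'E'
from h import *
print('tip_reach',r.tip_reach)
z=np.load('scene.npz');V=cloud('scene',z['d']);c=r.calibration('scene')
K=np.array(c['mtx']);T=np.linalg.inv(c['cam_to_world'])
for v in range(150,182,2): print(v,V[v,284].round(3),z['p'][v,284])
for pt in ([.587,-.055,.181],[.587,-.055,.198],[.599,-.075,.213]):
    q=K@(T[:3,:3]@np.array(pt)+T[:3,3]);print(pt,(q[:2]/q[2]).round(1))
E
```

```text
tip_reach 0.017
150 [ 0.593 -0.07   0.3  ] [14  4  2]
152 [ 0.596 -0.075  0.296] [22 15 14]
154 [ 0.594 -0.07   0.286] [10 21 12]
156 [ 0.592 -0.066  0.276] [ 9 11  7]
158 [ 0.594 -0.069  0.272] [22 19 21]
160 [ 0.593 -0.068  0.264] [26 28 25]
162 [ 0.592 -0.064  0.254] [47 46 42]
164 [ 0.593 -0.065  0.248] [52 49 46]
166 [ 0.592 -0.064  0.239] [44 47 44]
168 [ 0.593 -0.065  0.233] [45 39 40]
170 [ 0.593 -0.065  0.225] [63 65 60]
172 [0.469 0.206 0.003] [84 90 85]
174 [ 0.599 -0.074  0.218] [59 81 91]
176 [ 0.599 -0.076  0.212] [34 61 77]
178 [ 0.602 -0.081  0.209] [43 61 74]
180 [ 0.601 -0.077  0.198] [38 51 61]
[0.587, -0.055, 0.181] [283.  179.4]
[0.587, -0.055, 0.198] [283.2 175. ]
[0.599, -0.075, 0.213] [284.  175.6]
```

```bash
python3 - <<'E'
from h import *
z=np.load('scene.npz');V=cloud('scene',z['d']);c=r.calibration('scene')
K=np.array(c['mtx']);T=np.linalg.inv(c['cam_to_world'])
for v in range(100,160,4): print(v,V[v,286].round(3),z['p'][v,286])
for pt in ([.2575,.569,.2045],[.2575,.569,.2445],[.2575,.569,.3]):
    q=K@(T[:3,:3]@np.array(pt)+T[:3,3]);print(pt,(q[:2]/q[2]).round(1))
a=cv2.imread('pics/scene1.png')
cv2.imwrite('pics/s4.png',np.hstack([cv2.resize(a[0:100,240:330],(360,400),interpolation=2),cv2.resize(z['p'][90:190,240:330],(360,400),interpolation=2)]))
E
```

```text
100 [ 0.602 -0.09   0.465] [23 27 31]
104 [ 0.603 -0.091  0.455] [31 36 38]
108 [ 0.603 -0.089  0.443] [24 34 34]
112 [ 0.603 -0.087  0.43 ] [29 38 38]
116 [ 0.602 -0.086  0.418] [13 13 12]
120 [ 0.6   -0.081  0.403] [33 35 32]
124 [ 0.604 -0.087  0.395] [24 28 25]
128 [ 0.603 -0.084  0.382] [13 11 13]
132 [ 0.605 -0.087  0.371] [12  5  0]
136 [ 0.606 -0.087  0.359] [12 18 16]
140 [ 0.594 -0.06   0.328] [1 0 0]
144 [ 0.594 -0.061  0.315] [22 20 23]
148 [ 0.596 -0.062  0.303] [2 3 1]
152 [ 0.588 -0.044  0.277] [15 10 14]
156 [ 0.593 -0.054  0.27 ] [14 19 19]
[0.2575, 0.569, 0.2045] [279.2  82.6]
[0.2575, 0.569, 0.2445] [279.5  74. ]
[0.2575, 0.569, 0.3] [279.8  61.7]
```

View pics/s4.png

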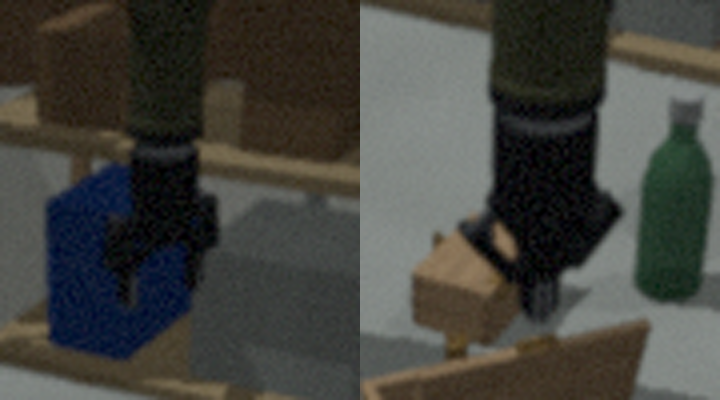

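Both views show the real tips about 40 mm above the reported pose: roughly eef z + 0.024 instead of eef z − 0.017. The lid hasn't been touched. I'll go back over it, lower with the measured offset and check before pushing.

Call:
play_rows:
  steps:
    - {"delta_pos": [0, 0, 3], "turn": 0}
    - {"delta_pos": [2, -1.7, 0], "turn": 0}
    - {"delta_pos": [2, -1.7, 0], "turn": 0}
    - {"delta_pos": [2, -1.7, 0], "turn": 0}
    - {"delta_pos": [2, -1.7, 0], "turn": 0}
    - {"delta_pos": [0, 0, 0], "turn": 0}
    - {"delta_pos": [0, 0, -2], "turn": 0}
    - {"delta_pos": [0, 0, -2], "turn": 0}
    - {"delta_pos": [0, 0, -2], "turn": 0}
    - {"delta_pos": [0, 0, -1], "turn": 0}
    - {"delta_pos": [0, 0, 0], "turn": 0}

```text
time_s: 5.45
eef_pos: [0.6665, -0.123, 0.1568]
eef_rot: [0.345, 0.939, -0.0, -0.001]
ft_force: [0.4, 0.5, 0.3]
opening: 0.002
finger_force: 0.0
```

```bash
python3 lid.py | tail -1; python3 - <<'E'
from h import *
z=np.load('scene.npz');V=cloud('scene',z['d'])
e=np.array(r.get_state()['eef_pos'])
dd=np.linalg.norm(V[...,:2]-e[:2],axis=-1)
m=(dd<.02)&(V[...,2]>.1)&(z['p'].max(-1)<130)
zz=V[...,2][m];print(m.sum(),np.sort(zz)[[0,3,8,20]].round(3)); cv2.imwrite('pics/s5.png',cv2.resize(z['p'][110:230,220:340],(500,500),interpolation=2))
E
```

```text
5.5 [ 0.66732398 -0.12327399  0.15817203] [-0.50757815 -0.79023856 -0.00669062]
412 [0.181 0.185 0.188 0.193]
```

View pics/s5.png

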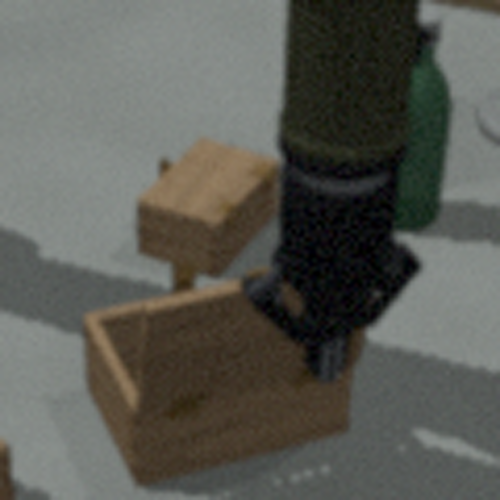

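The tips now measure 0.182 (offset confirmed) and sit behind the lid. Pushing.

Call:
play_rows:
  steps:
    - {"delta_pos": [-1.1, 1, 0], "turn": 0}
    - {"delta_pos": [-1.1, 1, 0], "turn": 0}
    - {"delta_pos": [-1.1, 1, 0], "turn": 0}
    - {"delta_pos": [-0.6, 0.5, 0], "turn": 0}
    - {"delta_pos": [-0.6, 0.5, 0], "turn": 0}
    - {"delta_pos": [-0.6, 0.5, 0], "turn": 0}
    - {"delta_pos": [-0.6, 0.5, 0], "turn": 0}
    - {"delta_pos": [-0.6, 0.5, 0], "turn": 0}
    - {"delta_pos": [-0.6, 0.5, 0], "turn": 0}
    - {"delta_pos": [-0.6, 0.5, 0], "turn": 0}

```text
time_s: 6.5
eef_pos: [0.5922, -0.0583, 0.1583]
eef_rot: [0.345, 0.939, -0.0, 0.0]
ft_force: [0.4, 0.5, 1.3]
opening: 0.003
finger_force: 0.5
```

```bash
python3 lid.py
```

```text
-0.01 391 [0.156 0.194 0.214]
0.01 1194 [0.1   0.138 0.188]
side/back wall X [-0.127 -0.005 -0.001] Y [-0.092  0.09 ]
6.55 [ 0.59122619 -0.05707929  0.15825813] [-1.23134203  1.3399996  -0.69283404]
```

The lid is near upright and the box hasn't moved. Continuing the push.

Call:
play_rows:
  steps:
    - {"delta_pos": [-0.6, 0.5, 0], "turn": 0}
    - {"delta_pos": [-0.6, 0.5, 0], "turn": 0}
    - {"delta_pos": [-0.6, 0.5, 0], "turn": 0}
    - {"delta_pos": [-0.6, 0.5, 0], "turn": 0}
    - {"delta_pos": [-0.6, 0.5, 0], "turn": 0}
    - {"delta_pos": [-0.6, 0.5, 0], "turn": 0}
    - {"delta_pos": [-0.6, 0.5, 0], "turn": 0}
    - {"delta_pos": [-0.6, 0.5, 0], "turn": 0}
    - {"delta_pos": [0, 0, 2], "turn": 0}
    - {"delta_pos": [0, 0, 2], "turn": 0}

```text
time_s: 7.55
eef_pos: [0.5436, -0.018, 0.1983]
eef_rot: [0.345, 0.939, -0.0, -0.001]
ft_force: [0.4, -0.1, 0.7]
opening: -0.0
finger_force: 0.0
```

```bash
python3 lid.py
```

```text
-0.09 47 [0.187 0.19  0.194]
-0.07 470 [0.168 0.178 0.187]
-0.05 488 [0.144 0.155 0.165]
-0.03 479 [0.121 0.131 0.141]
-0.01 489 [0.098 0.108 0.118]
0.01 82 [0.092 0.095 0.1  ]
side/back wall X [-0.125 -0.005 -0.001] Y [-0.093  0.091]
7.6 [ 0.54562363 -0.01824198  0.20198288] [1.52589667 0.17786562 1.65016288]
```

The lid is past 1.1 rad and falling, so I'll move above its front and let it come down.

Call:
play_rows:
  steps:
    - {"delta_pos": [0, 0, 2], "turn": 0}
    - {"delta_pos": [0, 0, 0], "turn": 0}
    - {"delta_pos": [0, 0, 0], "turn": 0}
    - {"delta_pos": [0, 0, 0], "turn": 0}
    - {"delta_pos": [0, 0, 0], "turn": 0}
    - {"delta_pos": [-1, 0.5, 0], "turn": 0}
    - {"delta_pos": [-1, 0.5, 0], "turn": 0}
    - {"delta_pos": [-1, 0.5, 0], "turn": 0}
    - {"delta_pos": [-1, 0.5, 0], "turn": 0}
    - {"delta_pos": [-0.9, 0.7, 0], "turn": 0}
    - {"delta_pos": [0, 0, 0], "turn": 0}
    - {"delta_pos": [0, 0, 0], "turn": 0}
    - {"delta_pos": [0, 0, 0], "turn": 0}
    - {"delta_pos": [0, 0, 0], "turn": 0}
    - {"delta_pos": [0, 0, 0], "turn": 0}
    - {"delta_pos": [0, 0, 0], "turn": 0}
    - {"delta_pos": [0, 0, 0], "turn": 0}
    - {"delta_pos": [0, 0, 0], "turn": 0}
    - {"delta_pos": [0, 0, 0], "turn": 0}
    - {"delta_pos": [0, 0, 0], "turn": 0}

```text
time_s: 9.6
eef_pos: [0.4956, 0.0084, 0.2183]
eef_rot: [0.345, 0.939, 0.0, 0.0]
ft_force: [0.2, 0.1, 1.0]
opening: -0.001
finger_force: 0.0
```

```bash
python3 lid.py
```

```text
-0.13 100 [0.104 0.106 0.108]
-0.11 202 [0.103 0.105 0.108]
-0.09 200 [0.101 0.103 0.106]
-0.07 218 [0.099 0.102 0.104]
-0.05 207 [0.097 0.1   0.102]
-0.03 226 [0.096 0.098 0.1  ]
-0.01 239 [0.093 0.096 0.099]
side/back wall X [-0.11  -0.005 -0.001] Y [-0.093  0.091]
9.65 [0.49561916 0.00844524 0.21829967] [-0.36555087  0.51167692  0.36073462]
```

The lid is resting on the latch slope (front at about 0.106). The tips are at about 0.243, so I'll descend to just above it and then go slowly.

Call:
play_rows:
  steps:
    - {"delta_pos": [0, 0, -3], "turn": 0}
    - {"delta_pos": [0, 0, -3], "turn": 0}
    - {"delta_pos": [0, 0, -3], "turn": 0}
    - {"delta_pos": [0, 0, -2], "turn": 0}
    - {"delta_pos": [0, 0, -1], "turn": 0}
    - {"delta_pos": [0, 0, -0.4], "turn": 0}
    - {"delta_pos": [0, 0, -0.4], "turn": 0}
    - {"delta_pos": [0, 0, -0.4], "turn": 0}
    - {"delta_pos": [0, 0, -0.3], "turn": 0}
    - {"delta_pos": [0, 0, 0], "turn": 0}

```text
time_s: 10.65
eef_pos: [0.4957, 0.0085, 0.0834]
eef_rot: [0.345, 0.939, 0.0, 0.0]
ft_force: [0.3, 0.6, 0.0]
opening: -0.0
finger_force: 0.0
```

Call:
play_rows:
  steps:
    - {"delta_pos": [0, 0, -0.3], "turn": 0}
    - {"delta_pos": [0, 0, -0.2], "turn": 0}
    - {"delta_pos": [0, 0, -0.2], "turn": 0}
    - {"delta_pos": [0, 0, 0], "turn": 0}

```text
time_s: 11.05
eef_pos: [0.4956, 0.0084, 0.076]
eef_rot: [0.345, 0.939, -0.0, -0.0]
ft_force: [-0.5, -0.1, 0.4]
opening: -0.001
finger_force: 0.0
```

Call:
play_rows:
  steps:
    - {"delta_pos": [0, 0, -0.2], "turn": 0}
    - {"delta_pos": [0, 0, -0.2], "turn": 0}
    - {"delta_pos": [0, 0, 0], "turn": 0}

```text
time_s: 11.35
eef_pos: [0.4958, 0.0083, 0.0726]
eef_rot: [0.345, 0.939, 0.0, 0.0]
ft_force: [-1.3, 0.4, 5.3]
opening: 0.003
finger_force: 2.4
```

```bash
python3 lid.py
```

```text
-0.13 82 [0.093 0.095 0.098]
-0.11 180 [0.094 0.096 0.118]
-0.09 220 [0.094 0.096 0.17 ]
-0.07 191 [0.094 0.096 0.098]
-0.05 195 [0.094 0.096 0.098]
-0.03 194 [0.094 0.096 0.097]
-0.01 225 [0.092 0.096 0.098]
side/back wall X [-0.11  -0.005 -0.001] Y [-0.092  0.09 ]
11.4 [0.49576264 0.00835977 0.07256154] [-1.33654354  0.53985157  4.74876336]
```

The lid is flat at 0.095–0.096. I'll press a little harder to be sure of the snap, then lift away.

Call:
play_rows:
  steps:
    - {"delta_pos": [0, 0, -0.2], "turn": 0}
    - {"delta_pos": [0, 0, 0], "turn": 0}
    - {"delta_pos": [0, 0, 0], "turn": 0}

```text
time_s: 11.7
eef_pos: [0.4959, 0.0084, 0.0723]
eef_rot: [0.345, 0.939, 0.0, 0.001]
ft_force: [-5.5, 0.9, 26.5]
opening: 0.001
finger_force: 12.9
```

Call:
play_rows:
  steps:
    - {"delta_pos": [0, 0, 0.3], "turn": 0}
    - {"delta_pos": [0, 0, 2], "turn": 0}
    - {"delta_pos": [0, 0, 3], "turn": 0}
    - {"delta_pos": [0, 0, 3], "turn": 0}
    - {"delta_pos": [0, 0, 3], "turn": 0}
    - {"delta_pos": [0, 0, 3], "turn": 0}
    - {"delta_pos": [0, 0, 0], "turn": 0}
    - {"delta_pos": [0, 0, 0], "turn": 0}
    - {"delta_pos": [0, 0, 0], "turn": 0}

```text
time_s: 12.6
eef_pos: [0.495, 0.0084, 0.2123]
eef_rot: [0.345, 0.939, -0.0, -0.001]
ft_force: [0.7, 0.2, -1.1]
opening: -0.001
finger_force: 0.0
```

```bash
python3 lid.py; python3 -c "
import numpy as np,cv2
p=np.load('scene.npz')['p'];cv2.imwrite('pics/s6.png',cv2.resize(p[130:240,215:335],(600,550),interpolation=2))"
```

```text
-0.15 21 [0.095 0.1   0.105]
-0.13 111 [0.094 0.095 0.098]
-0.11 172 [0.094 0.096 0.098]
-0.09 180 [0.094 0.096 0.098]
-0.07 190 [0.094 0.096 0.097]
-0.05 197 [0.094 0.096 0.098]
-0.03 200 [0.094 0.096 0.098]
-0.01 222 [0.092 0.096 0.098]
side/back wall X [-0.108 -0.005 -0.001] Y [-0.092  0.092]
12.65 [0.49487701 0.00840813 0.21210387] [ 0.29226586 -0.148829   -0.29079135]
```

View pics/s6.png

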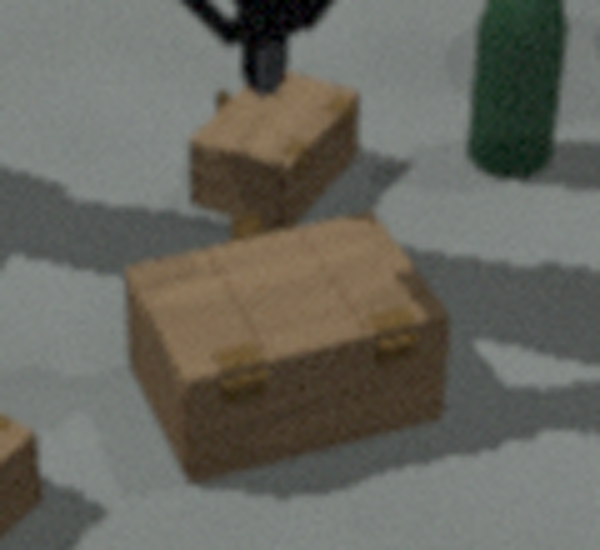

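The box is shut with its lid flat and staying down with nothing pressing on it. The latch tip shows at (248,222), the box is in place and the arm is clear, so I'm handing in.

```bash
python3 -c "
from rig import r
print(r.sign_off())"
```

```text
the job is handed in; nothing more can be done
None
```

I pushed the pine box's lid over and pressed it shut; it stays flat with the arm clear and the box hasn't shifted, so the latch appears to hold, and the job is handed in (no verdict was returned).

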